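Let the worn pins into the scrap bin

ROBOT

A 7-joint arm with a two-finger parallel gripper is mounted at the origin on the work surface. World frame = base frame: x ahead of the robot, y to its left, z up, the work surface at z = 0. Lengths are in mm, angles in rad, forces in N, time in s.
With the tool pointing down it reaches from about 400 to 875 mm from the base axis. Payload 4.4 kg.
Tool frame: the origin (TCP) lies at the very end of the fingers, on their centre line; the grasp point (between the pads) lies 19 mm behind it (grip_depth is the distance from the TCP to the grasp point, in mm); z points along the fingers, y is the direction in which the jaws open and shut (so a half turn about z gives the same grasp; the last joint's range is limited). The gripper opens to 85 mm and grips with 20 to 120 N. Pads are 22 mm wide; open, the fingers measure 114 mm over their backs; the gripper's body (76 mm by 85 mm) begins 54 mm behind the grasp point. The pads swing forward as they close: fully open they stand 13 mm farther back than shut.
Start: joints at [-1.371, 0.628, 0.038, 1.517, -0.027, 0.996, -0.02], TCP at [170.718, 627.195, 231.313] pointing down, gripper open.
Joint ranges: [-3.06, 3.06], [-0.37, 2.12], [-1.25, 1.32], [0.18, 2.47], [-1.1, 4.24], [0.23, 1.98], [-2.94, 2.94]. Speed limits (rad/s): [2.57, 2.57, 3.14, 3.14, 3.14, 3.14, 3.14].

INTERFACE

Orientations are given as [roll, pitch, yaw] about the fixed x, y, z axes, in that order (R = Rz(yaw) Ry(pitch) Rx(roll)).
In Python, from cell import read_state, get_image, finish_job, recognise, outline_of, grip_depth gives the robot as it stands. The module is installed in compiled form; this text tells all that it offers.
- The arm moves only by the tool send_rows, never from a script. Its argument "rows" is a list of rows, each a list of 5 numbers: the gripper command: -1 is shut, 1 is fully open, values between are in proportion, then the shift along the tool's x, y, z in m, then the turn about the tool's z in rad. In form: [[claw, tx, ty, tz, roll], ...]. A call has 1 to 12 rows; each row shifts and turns the pose as measured when the row begins, along the tool's axes as they then stand; what a row does not reach is not made up. A row lasts 1/12 s, in which the tool goes at most 41.7 mm and 7.16 degrees, less where a joint would pass 70% of its speed; a pose out of reach is approached as far as the arm can. A call with a gripper value outside its range is refused whole. The fingers move at their own pace and stop on an object; the grip force is fixed at half the most. Time passes only in rows, so rows that do not move let the fingers close. It gives the time, the measured TCP pose, the force and the opening at its end, in the units of the state.
- read_state(): the state, without advancing time (a new reading comes with each control period).
- get_image(name): name is "scene" or "top"; returns a dict with "image" (384x512x3 uint8, blue, green, red), "z_map" (384x512 float32, mm along the optical axis (not along the pixel's ray), 0 where there is no reading), "K" (3x3 intrinsics, pixels), "R" (3x3) and "t" (3): a world point X has camera coordinates R X + t. Camera axes: x right, y down, z forward; pixel columns grow to the right and rows downward; lengths in mm; the calibration is good to about 2 mm. A picture is of the moment at which its call begins.
- finish_job(): hands the job in, once; it reports no verdict.
Trained networks look in a picture, given as the dict that the camera call returned (one of the last four; its "shot" number tells which), for a name from the list of things; names that differ only in an ending like _2 or _b are one class to them, and where a whole thing is asked for, a point or a joint stands for the part that bears it (a point fixed in the world has none). Each returns a list of dicts, best first, with "score" (0 to 1); they miss things now and then, are a little off and sometimes report something else, mostly with a low value. They report only what shows in the picture. A call takes as long as a camera call. They do not tell look-alikes from the thing itself.
- recognise(picture, query): "box" ([left, top, right, bottom] in pixels, round what is visible of it).
- outline_of(picture, query): "mask" (384x512 bool, what is visible of it) and "box" ([left, top, right, bottom] in pixels, round what is visible of it).
The state is a dict: "clock": time; "qpos": joint angles; "qd": joint speeds; "tau": joint torques, N m; "eef_pos": TCP position; "tool_rot": TCP orientation; "force": force on the tool from outside, world axes, zero at the start; "torque": the same for the moment, N m; "width": finger opening in mm.
Only numpy, scipy, OpenCV 4.12 (cv2) and the standard library are available. Lean on these libraries where they do the work, as an engineer would, in place of code of your own. Each camera call takes 0.05 s, during which the arm holds its last target.

TASK

Press the scrap bin's lever pad all the way down with the fingertips so that the lid stands wide open, and keep it down until both worn pins have rolled off the chute into the bin. Then ease the lever back up so that the lid closes fully and gently, without slamming, and move clear. Touch only the lever, never the lid or the pins, and leave everything else on the bench where it is.

Things in the scene. Friction and masses are not known exactly. Their poses are not given: they have to be found in the camera images.
- bin: Grey sheet-steel scrap bin fixed on a wooden riser block that lifts its underside 5 to 55 mm above the bench: an open box 150 (its x) by 130 (its y) by 150 mm high, walls 4 mm. Origin at the centre of its underside; z up; -x is its front. Lever on its right (-y) side, its pad standing out in front, 84 mm off the middle. Chute behind (+x).
- lever (a joint): Angle of the lever, rad. 0 = at rest (lid shut; the bar rises 0.25 rad above level towards its pad), 0.5 = pressed down to its stop (the bar then slopes 0.25 rad below level). 8 N or less at the pad moves it. The lid's weight raises it again: it follows the finger up as the finger rises.
- lid (a joint): Opening angle of the lid, rad, 0 = shut. The lever drives it through the push rod: it opens 1.85 times as far as the lever turns, to 0.92 at the stop. Let go, it falls shut and slams in a fraction of a second.
- lid_hinge (a point): Flat steel lid, 161 by 138 by 4 mm, hinged along the front (-x) top edge of the bin: its far edge rises and leans towards the robot. This point is the middle of the hinge, 156 mm above the bin's underside. A 30 mm flap under the far edge holds the pins back while the lid is shut.
- chute (a point): Middle of the lower end of the chute floor, where it meets the bin: an open dark steel channel 70 mm wide inside, walls about 30 mm high, whose floor falls from 143 mm above the bin's underside at its far end to 118 mm at the bin (125 mm long).
- lid_edge (a point): Middle of the lid's far edge, on its top face.
- lever_pad (a point): Centre of the top face of the lever's rubber pad, 36 mm wide (across the lever) and 50 mm long (along it): the place to press. It is 116 mm from the pivot, 135 mm above the bin's underside at rest, and sinks about 57 mm over the full stroke, on an arc about the pivot. Nothing is under it.
- lever_pivot (a point): Axis of the lever, a level pin along the bin's y axis, 95 mm above the bin's underside. The pad lies from here in the bin's -x direction.
- pin_a: Worn steel piston pin, 24 mm diameter, 60 mm long, about 0.09 kg, lying across the chute (its y axis along the pin) against the lid's flap. Origin at its centre.
- pin_b: The second, equal pin, behind the first on the chute. Origin at its centre.
- bearing: Bystander: steel bearing ring 72 mm across, 18 mm high, lying flat beside the lever. Origin under its centre.
- socket: Bystander: steel socket, 32 mm diameter, 38 mm high. Origin under its centre.
- cup: Bystander: small open aluminium cup, 76 mm across, 50 mm high. Origin under its centre.
- can: Bystander: plain pale can 64 mm diameter, 170 mm high, in front of the bin to the left. Origin under its centre.
- screwdriver: Bystander: screwdriver lying on the bench to the right of the bin.
- wrench: Bystander: wrench lying on the bench right of the bin.
- jack: Bystander: small bottle jack, base 100 by 90 mm, 150 mm high, left of the bin. Origin under its base.
There are look-alikes about, which are no part of the job. What is shaped like the pin_a but brown or green is not meant.

How it is judged:
By the outcome, as a careful person would: the job done as asked, in the order asked, and still so for the second after the job is handed in, with the robot touching nothing.
It also fails if it takes over 43 s, if anything falls off the work surface, if the arm or the gripper's body presses on something with over 40 N, if the wrist force passes 120 N, or if a joint passes its speed limit or range.

## Working session

There is one attempt and no reset: what is moved stays moved. The work goes in short steps, Python scripts to look and compute and a tool call to move; the robot and the scene stay as the last step left them, time stands still between calls to the robot, and variables do not carry over. Pictures are saved under pics/ and viewed, and the job is handed in when it is done.

Besides the shell and the picture viewer there is one more tool, called after "Emit:" as name(argument=value, ...) on one line, values as JSON. send_rows: Moves the arm, as the interface text tells. Its arguments: {"type":"object","properties":{"rows":{"type":"array"}},"required":["rows"]}

```bash
mkdir -p pics; cat > h.py <<'E'
import numpy as np, cv2
from cell import *
def proj(p,X):
    c=p["R"]@np.array(X,float)+np.array(p["t"]).ravel(); u=p["K"]@c; return u[:2]/u[2]
def cloud(p):
    z=p["z_map"]; v,u=np.mgrid[0:z.shape[0],0:z.shape[1]]
    K=p["K"]; c=np.stack([(u-K[0,2])/K[0,0]*z,(v-K[1,2])/K[1,1]*z,z],-1)
    W=(c-np.array(p["t"]).ravel())@p["R"]; W[z<=0]=np.nan; return W
E
python3 - <<'E'
from h import *
s=read_state(); print({k:np.round(v,3).tolist() for k,v in s.items()})
for n in ["scene","top"]:
    p=get_image(n); cv2.imwrite(f"pics/{n}0.png",cv2.resize(p["image"],(800,600)))
    np.savez(f"{n}0.npz",**{k:p[k] for k in ["image","z_map","K","R","t"]})
    W=cloud(p); print(n,p["K"].tolist(),(-p["R"].T@np.array(p["t"]).ravel()).round())
    for q in ["bin","lever_pad","lid","chute","pin_a","can","jack","cup","bearing","socket"]:
        for r in outline_of(p,q)[:3]:
            m=r["mask"]; print(q,round(r["score"],2),np.round(r["box"]).tolist(),np.nanmedian(W[m],0).round(), np.nanpercentile(W[m],[3,97],axis=0).round().tolist())
E
```

```text
{'clock': 0.0, 'qpos': [-1.371, 0.629, 0.038, 1.518, -0.027, 0.996, -0.02], 'qd': [0.0, -0.001, -0.002, -0.002, 0.001, 0.001, 0.0], 'tau': [0.001, -56.341, 1.226, -19.344, 0.011, 0.011, -0.0], 'eef_pos': [170.537, 626.569, 230.389], 'tool_rot': [-3.14, 0.0, 2.876], 'force': [-0.04, 0.847, -0.085], 'torque': [0.001, 0.035, 0.028], 'width': 85.222}
scene [[479.44785683610263, 0.0, 255.83923318687832], [0.0, 479.44785683610263, 199.12225297898027], [0.0, 0.0, 1.0]] [1143.  436.  876.]
bin 0.63 [107.0, 112.0, 247.0, 293.0] [704. -24. 167.] [[499.0, -132.0, 24.0], [858.0, 16.0, 185.0]]
bin 0.53 [142.0, 138.0, 245.0, 215.0] [668. -48. 178.] [[584.0, -116.0, 173.0], [741.0, 16.0, 184.0]]
lever_pad 0.87 [174.0, 114.0, 231.0, 154.0] [ 474. -134.  152.] [[444.0, -152.0, 129.0], [528.0, -120.0, 160.0]]
lid 0.66 [141.0, 138.0, 246.0, 214.0] [667. -49. 178.] [[582.0, -118.0, 167.0], [741.0, 16.0, 184.0]]
chute 0.72 [107.0, 108.0, 244.0, 294.0] [705. -23. 168.] [[521.0, -128.0, 25.0], [858.0, 16.0, 185.0]]
pin_a 0.89 [342.0, 335.0, 355.0, 373.0] [738. 371.  22.] [[707.0, 354.0, 5.0], [763.0, 386.0
[... 1794 characters left out ...]
3.0, 141.0, 145.0, 162.0] [731. 368.  21.] [[704.0, 354.0, 9.0], [761.0, 383.0, 26.0]]
can 0.66 [209.0, 261.0, 243.0, 295.0] [424. 119. 172.] [[395.0, 93.0, 63.0], [450.0, 147.0, 174.0]]
jack 0.69 [216.0, 143.0, 258.0, 190.0] [684. 107.  74.] [[651.0, 70.0, 10.0], [733.0, 155.0, 153.0]]
cup 0.56 [363.0, 219.0, 397.0, 254.0] [ 523. -256.   17.] [[492.0, -279.0, 5.0], [553.0, -213.0, 53.0]]
bearing 0.69 [256.0, 241.0, 285.0, 270.0] [473.  20.  20.] [[443.0, -11.0, 17.0], [506.0, 48.0, 24.0]]
bearing 0.19 [273.0, 78.0, 353.0, 273.0] [658. -55. 178.] [[470.0, -138.0, 28.0], [853.0, 16.0, 185.0]]
socket 0.68 [211.0, 205.0, 227.0, 217.0] [579. 154.  38.] [[564.0, 140.0, 2.0], [592.0, 169.0, 42.0]]
```

View pics/scene0.png

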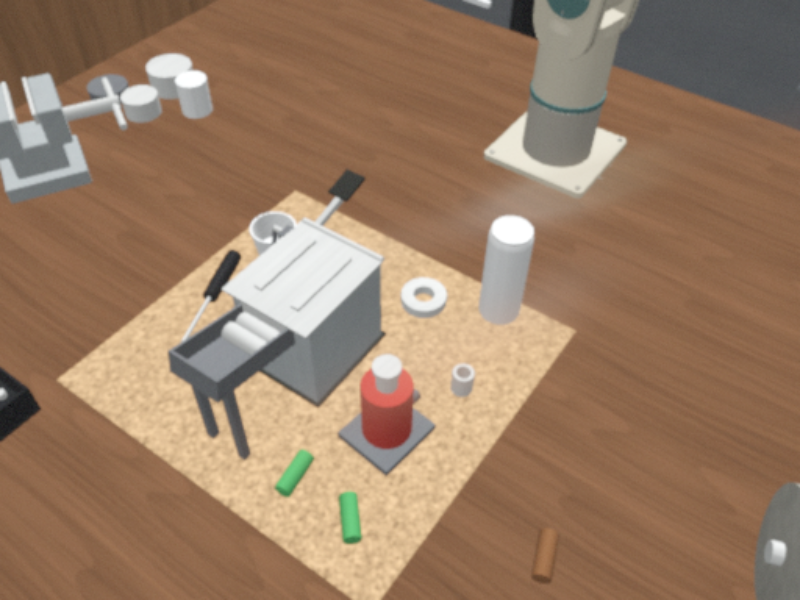

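View pics/top0.png

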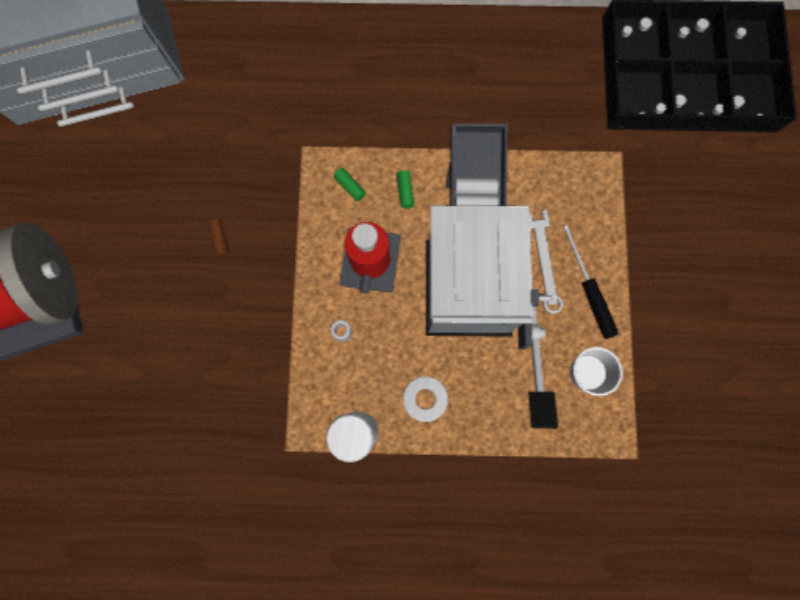

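```bash
python3 - <<'E'
from h import *
for n in ["scene","top"]:
    p=dict(np.load(n+"0.npz")); W=cloud(p)
    # lever: y -160..-115, z>100
    m=(W[...,1]<-112)&(W[...,1]>-165)&(W[...,2]>85)&(W[...,0]>420)&(W[...,0]<640)
    P=W[m]; P=P[np.argsort(P[:,0])]
    print(n,len(P))
    for a in range(430,640,10):
        q=P[(P[:,0]>=a)&(P[:,0]<a+10)]
        if len(q): print(a,len(q),"y",q[:,1].min().round(),q[:,1].max().round(),"z",np.percentile(q[:,2],[5,50,95]).round())
    # lid
    m=(W[...,2]>174)&(W[...,2]<190)&(W[...,0]>560)&(W[...,0]<750)&(W[...,1]>-130)&(W[...,1]<30)
    r=cv2.minAreaRect(W[m][:,:2].astype(np.float32)); print("lid",r,np.nanmedian(W[m],0))
    b=(W[...,2]<60)&(W[...,0]>420)&(W[...,0]<640)&(W[...,1]<-160)
    c=p["image"][150 if n=="top" else 90:290 if n=="top" else 250, 250 if n=="top" else 90:420 if n=="top" else 290]
    cv2.imwrite(f"pics/{n}crop.png",cv2.resize(c,None,fx=4 if n=="scene" else 4,fy=4 if n=="top" else 3.7,interpolation=cv2.INTER_CUBIC)[:600,:800])
E
```

```text
scene 541
430 5 y -150.0 -120.0 z [158. 160. 160.]
440 51 y -154.0 -119.0 z [155. 159. 164.]
450 54 y -155.0 -118.0 z [153. 157. 161.]
460 52 y -153.0 -118.0 z [152. 155. 157.]
470 56 y -155.0 -117.0 z [149. 152. 155.]
480 69 y -153.0 -119.0 z [136. 148. 152.]
490 18 y -143.0 -131.0 z [134. 140. 142.]
500 26 y -141.0 -131.0 z [128. 138. 141.]
510 25 y -140.0 -130.0 z [126. 135. 138.]
520 22 y -140.0 -130.0 z [125. 132. 135.]
530 12 y -140.0 -131.0 z [127. 130. 132.]
570 1 y -114.0 -114.0 z [181. 181. 181.]
580 13 y -119.0 -112.0 z [177. 180. 182.]
590 12 y -121.0 -113.0 z [177. 179. 179.]
600 24 y -129.0 -112.0 z [176. 178. 180.]
610 65 y -150.0 -112.0 z [156. 175. 179.]
620 27 y -147.0 -112.0 z [151. 178. 179.]
630 9 y -120.0 -114.0 z [178. 178. 179.]
lid ((658.9588623046875, -54.770416259765625), (166.9811248779297, 147.97975158691406), 1.0430418252944946) [665.15293892 -47.61122894 178.535343  ]
top 1008
430 13 y -145.0 -120.0 z [160. 161. 163.]
440 88 y -155.0 -119.0 z [157. 159. 162.]
450 78 y -153.0 -119.0 z [155. 157. 160.]
460 82 y -155.0 -119.0 z [153. 155. 159.]
470 85 y -1
[... 151 characters left out ...]
141.]
510 27 y -141.0 -131.0 z [127. 136. 138.]
520 21 y -140.0 -131.0 z [129. 133. 135.]
530 25 y -141.0 -131.0 z [121. 130. 133.]
540 34 y -140.0 -119.0 z [ 96. 127. 139.]
550 61 y -140.0 -116.0 z [ 94. 127. 142.]
560 78 y -149.0 -116.0 z [104. 127. 141.]
570 76 y -149.0 -112.0 z [ 98. 127. 181.]
580 43 y -140.0 -112.0 z [116. 133. 182.]
590 28 y -139.0 -113.0 z [114. 178. 180.]
600 54 y -144.0 -113.0 z [112. 177. 180.]
610 59 y -147.0 -112.0 z [174. 177. 180.]
620 30 y -143.0 -112.0 z [154. 178. 180.]
630 15 y -119.0 -112.0 z [177. 178. 180.]
lid ((658.1837768554688, -54.631065368652344), (164.4389190673828, 146.71783447265625), 1.0724791288375854) [654.44818153 -50.54572308 178.71280966]
```

The top view (800x600) shows the lever pad at about (543,410), the lid at (480,265) and the two white pins in the chute at (478,190). In the scene view the pins are at about (252,330). The green cylinders at (350,184) and (405,190) and the brown one at (218,236) are look-alikes, and I won't touch any pin.

The pad's top centre is near (463,-136,154), with the lever along world -x. I'll raise the tool, turn it to yaw π with the fingers shut, and swing over the can.

Emit:
send_rows(rows=[[-1, 0, 0, -0.015, -0.09], [-1, 0, 0, -0.015, -0.09], [-1, -0.015, -0.025, -0.01, -0.085], [-1, -0.02, -0.03, 0, 0], [-1, -0.02, -0.03, 0, 0], [-1, -0.02, -0.03, 0, 0], [-1, -0.02, -0.03, 0, 0], [-1, -0.02, -0.03, 0, 0], [-1, -0.02, -0.03, 0, 0], [-1, -0.02, -0.03, 0, 0], [-1, -0.02, -0.03, 0, 0], [-1, -0.02, -0.03, 0, 0]])

```text
clock: 2.1
eef_pos: [368.1, 331.4, 271.3]
tool_rot: [3.133, -0.002, -3.11]
force: [0.4, 0.8, 0.3]
width: -0.0
```

Emit:
send_rows(rows=[[-1, -0.014, -0.035, 0, 0.03], [-1, -0.014, -0.036, 0, 0], [-1, -0.01, -0.036, 0, 0], [-1, -0.008, -0.036, 0, 0], [-1, -0.008, -0.036, 0, 0], [-1, -0.008, -0.036, 0, 0], [-1, -0.008, -0.036, 0, 0], [-1, -0.008, -0.036, 0, 0], [-1, -0.008, -0.036, 0, 0], [-1, -0.006, -0.036, 0, 0], [-1, 0, -0.036, 0.005, 0], [-1, 0, -0.03, 0.01, 0]])

```text
clock: 3.1
eef_pos: [470.8, -115.2, 256.6]
tool_rot: [3.13, 0.016, 3.14]
force: [0.3, 0.2, 0.4]
width: 0.1
```

Emit:
send_rows(rows=[[-1, 0.005, -0.012, 0.02, 0], [-1, 0.005, -0.009, 0.02, 0], [-1, 0, 0, 0.02, 0], [-1, 0, 0, 0.015, 0], [-1, 0, 0, 0.008, 0], [-1, 0, 0, 0, 0]])

```text
clock: 3.6
eef_pos: [462.1, -149.1, 170.8]
tool_rot: [3.137, 0.022, 3.122]
force: [-0.7, 0.0, 0.9]
width: -0.4
```

```bash
python3 - <<'E'
from h import *
s=read_state(); print(s["eef_pos"],s["force"],s["tool_rot"])
p=get_image("scene")
print(proj(p,[463,-136,154.5]),proj(p,s["eef_pos"]))
cv2.imwrite("pics/s1.png",cv2.resize(p["image"][40:240,100:360],None,fx=3,fy=3,interpolation=cv2.INTER_CUBIC))
E
```

```text
[ 462.11302804 -149.11143087  170.75064011] [-0.70840856  0.045923    0.88057461] [3.13711329 0.02169739 3.12229231]
[221.41072433 118.16346307] [216.93298395 110.35632888]
```

View pics/s1.png

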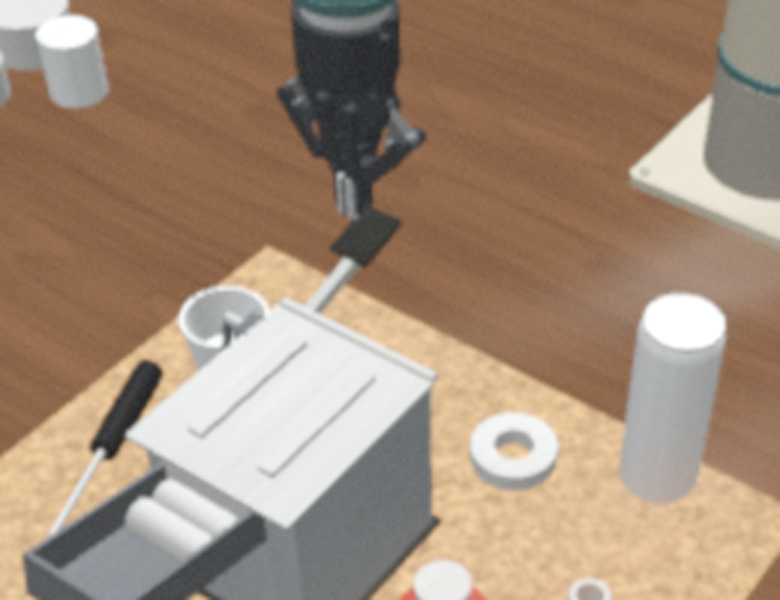

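The fingers (crop 350,210) are above the right half of the pad (365,235). I'll shift +13 mm in y and start down.

Emit:
send_rows(rows=[[-1, 0, 0.013, 0, 0], [-1, 0, 0, 0, 0], [-1, 0, 0, 0.004, 0], [-1, 0, 0, 0.006, 0], [-1, 0, 0, 0.006, 0], [-1, 0, 0, 0.006, 0], [-1, 0, 0, 0, 0]])

```text
clock: 4.23
eef_pos: [467.0, -136.9, 152.4]
tool_rot: [3.139, 0.031, 3.124]
force: [-0.6, 1.0, 3.8]
width: 0.1
```

Emit:
send_rows(rows=[[-1, 0.003, 0, 0.006, 0], [-1, 0.002, 0, 0.006, 0], [-1, 0.002, 0, 0.006, 0], [-1, 0.001, 0, 0.006, 0], [-1, 0.001, 0, 0.006, 0], [-1, 0, 0, 0.006, 0], [-1, 0, 0, 0.004, 0]])

```text
clock: 4.82
eef_pos: [460.9, -136.9, 113.9]
tool_rot: [3.138, 0.037, 3.123]
force: [-1.6, 2.1, 7.2]
width: 0.1
```

Emit:
send_rows(rows=[[-1, 0.001, 0, 0.005, 0], [-1, 0.001, 0, 0.005, 0], [-1, 0, 0, 0.004, 0], [-1, 0, 0, 0.003, 0], [-1, 0, 0, 0, 0]])

```text
clock: 5.23
eef_pos: [461.8, -137.0, 101.3]
tool_rot: [3.136, 0.043, 3.122]
force: [-1.6, 1.7, 2.8]
width: 0.2
```

```bash
python3 - <<'E'
from h import *
p=get_image("scene"); s=read_state(); print(s["clock"],s["eef_pos"],s["force"],s["tool_rot"])
W=cloud(p)
m=(W[...,2]>185)&(W[...,0]>570)&(W[...,0]<760)&(W[...,1]>-110)&(W[...,1]<10)
P=W[m]; print(len(P)); 
if len(P): print(np.percentile(P,[1,99],axis=0).round()); f=np.polyfit(P[:,0],P[:,2],1); print("lid angle",np.arctan(f[0]))
cv2.imwrite("pics/s2.png",cv2.resize(p["image"][40:240,100:360],None,fx=3,fy=3,interpolation=cv2.INTER_CUBIC))
E
```

```text
5.2833 [ 461.86375822 -136.98120863  101.02588891] [-2.61818795  1.85669685  8.5780095 ] [3.13650273 0.04362207 3.12245812]
873
[[ 594. -102.  201.]
 [ 701.    7.  306.]]
lid angle 0.6794294333438134
```

View pics/s2.png

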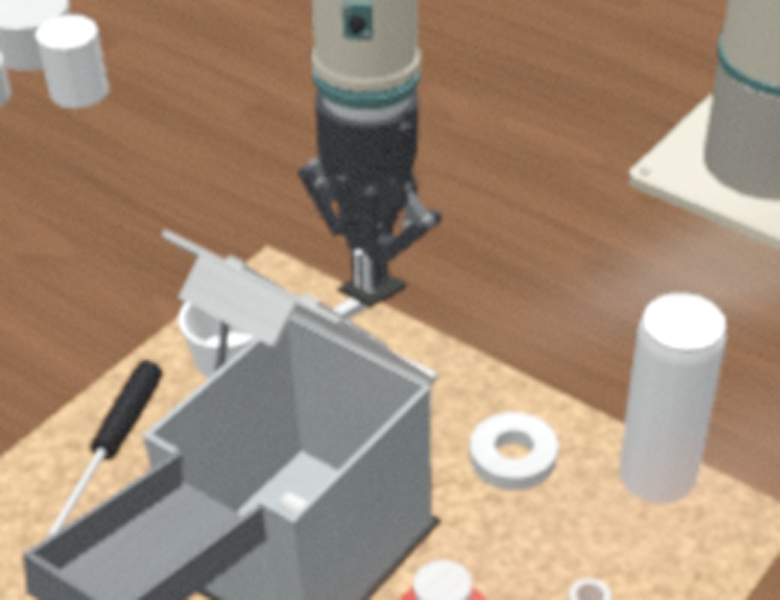

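The lid is open, the chute is empty and a pin shows in the bin at crop (293,500). The lever isn't at its stop yet, so I'll press on until the force rises.

Emit:
send_rows(rows=[[-1, 0.001, 0, 0.003, 0], [-1, 0.001, 0, 0.003, 0], [-1, 0, 0, 0.002, 0], [-1, 0, 0, 0.002, 0]])

```text
clock: 5.62
eef_pos: [462.0, -137.0, 100.6]
tool_rot: [3.135, 0.053, 3.122]
force: [-5.9, 2.0, 21.2]
width: 0.4
```

Emit:
send_rows(rows=[[-1, 0, 0, 0.002, 0], [-1, 0, 0, 0.002, 0], [-1, 0, 0, 0.002, 0], [-1, 0, 0, 0.002, 0], [-1, 0, 0, 0.002, 0], [-1, 0, 0, 0.002, 0]])

```text
clock: 6.12
eef_pos: [462.0, -136.9, 100.4]
tool_rot: [3.132, 0.06, 3.12]
force: [-6.4, 1.9, 27.8]
width: -0.2
```

```bash
python3 - <<'E'
from h import *
p=get_image("scene"); q=get_image("top");s=read_state(); print(s["clock"],s["eef_pos"],s["force"],s["tool_rot"])
for a in (p,q): 
  W=cloud(a)
  m=(W[...,2]>200)&(W[...,0]>570)&(W[...,0]<710)&(W[...,1]>-90)&(W[...,1]<-10)
  P=W[m]; print(len(P),np.percentile(P,[1,99],axis=0).round().tolist(),np.arctan(np.polyfit(P[:,0],P[:,2],1)[0]))
  for r in outline_of(a,"pin_a")[:6]: print(round(r["score"],2),np.round(r["box"]).tolist(),np.nanmedian(W[r["mask"]],0).round())
A=cv2.resize(p["image"][130:250,100:260],None,fx=2.5,fy=2.5,interpolation=cv2.INTER_CUBIC)
B=cv2.resize(q["image"][70:190,240:400],None,fx=2.5,fy=2.5,interpolation=cv2.INTER_CUBIC)
cv2.imwrite("pics/s3.png",np.hstack([A,B]))
E
```

```text
6.2167 [ 461.95410422 -136.94430691  100.38587379] [-6.53367608  1.80455911 28.23524687] [3.13228567 0.06004729 3.1194334 ]
793 [[602.0, -87.0, 203.0], [701.0, -13.0, 307.0]] 0.6250071266411175
0.8 [344.0, 338.0, 354.0, 372.0] [738. 371.  21.]
0.66 [173.0, 290.0, 202.0, 320.0] [831.  60.  23.]
0.59 [214.0, 314.0, 232.0, 349.0] [835. 155.  23.]
0.37 [106.0, 117.0, 243.0, 294.0] [689. -47. 139.]
0.32 [156.0, 142.0, 181.0, 165.0] [ 536. -260.   33.]
2671 [[594.0, -89.0, 201.0], [701.0, -11.0, 306.0]] 0.8036767262548713
0.74 [212.0, 108.0, 234.0, 132.0] [830. 151.  24.]
0.73 [132.0, 140.0, 143.0, 160.0] [734. 368.  22.]
0.57 [250.0, 113.0, 264.0, 132.0] [822.  57.  24.]
```

View pics/s3.png

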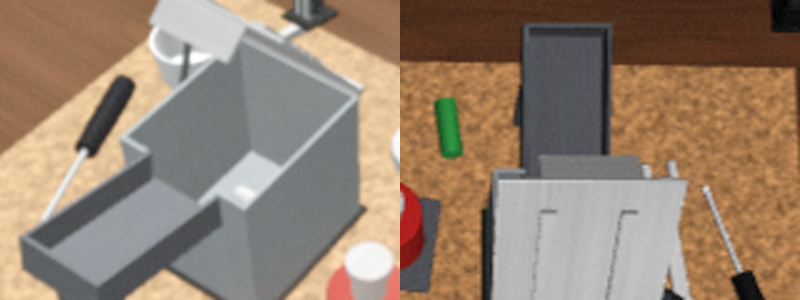

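The lever is on its stop: z holds at 100.4 with about 28 N, and the lid edge is near z = 306, as expected for wide open. The chute is empty in both crops: left crop (110,215), right crop (567,95). Now I'll ease up slowly.

Emit:
send_rows(rows=[[-1, 0, 0, -0.001, 0], [-1, 0, 0, -0.002, 0], [-1, 0, 0, -0.002, 0], [-1, 0, 0, -0.002, 0], [-1, 0, 0, -0.002, 0], [-1, 0, 0, -0.002, 0], [-1, 0, 0, -0.002, 0], [-1, 0, 0, -0.002, 0]])

```text
clock: 6.98
eef_pos: [461.0, -137.0, 117.5]
tool_rot: [3.131, 0.061, 3.119]
force: [0.2, 0.9, 4.4]
width: 0.2
```

Emit:
send_rows(rows=[[-1, 0, 0, -0.0015, 0], [-1, 0, 0, -0.0015, 0], [-1, 0, 0, -0.0015, 0], [-1, 0, 0, -0.0015, 0], [-1, 0, 0, -0.0015, 0], [-1, 0, 0, -0.0015, 0], [-1, 0, 0, -0.0015, 0], [-1, 0, 0, -0.0015, 0]])

```text
clock: 7.65
eef_pos: [462.1, -137.0, 131.4]
tool_rot: [3.132, 0.064, 3.12]
force: [1.1, 1.7, 4.7]
width: 0.2
```

Emit:
send_rows(rows=[[-1, 0, 0, -0.001, 0], [-1, 0, 0, -0.001, 0], [-1, 0, 0, -0.001, 0], [-1, 0, 0, -0.001, 0], [-1, 0, 0, -0.001, 0], [-1, 0, 0, -0.001, 0], [-1, 0, 0, -0.001, 0], [-1, 0, 0, -0.001, 0]])

```text
clock: 8.32
eef_pos: [463.8, -137.0, 141.4]
tool_rot: [3.132, 0.069, 3.12]
force: [0.5, 1.5, 4.4]
width: -0.0
```

Emit:
send_rows(rows=[[-1, 0, 0, -0.0006, 0], [-1, 0, 0, -0.0006, 0], [-1, 0, 0, -0.0006, 0], [-1, 0, 0, -0.0006, 0], [-1, 0, 0, -0.0006, 0], [-1, 0, 0, -0.0006, 0], [-1, 0, 0, -0.0006, 0], [-1, 0, 0, -0.0006, 0], [-1, 0, 0, -0.0006, 0], [-1, 0, 0, -0.0006, 0]])

```text
clock: 9.15
eef_pos: [466.2, -137.0, 150.1]
tool_rot: [3.132, 0.075, 3.12]
force: [0.3, 1.6, 5.6]
width: 0.1
```

Emit:
send_rows(rows=[[-1, 0, 0, -0.0003, 0], [-1, 0, 0, -0.0003, 0], [-1, 0, 0, -0.0003, 0], [-1, 0, 0, -0.0003, 0], [-1, 0, 0, -0.0003, 0], [-1, 0, 0, -0.0003, 0], [-1, 0, 0, -0.0003, 0], [-1, 0, 0, -0.0003, 0], [-1, 0, 0, -0.0003, 0], [-1, 0, 0, -0.0003, 0]])

```text
clock: 9.98
eef_pos: [468.1, -136.9, 155.9]
tool_rot: [3.132, 0.08, 3.12]
force: [-0.0, 1.5, 6.0]
width: 0.0
```

```bash
python3 - <<'E'
from h import *
q=get_image("top");s=read_state(); print(s["clock"],s["eef_pos"],s["force"])
for n,a in (("q",q),("ref",dict(np.load("top0.npz")))):
  W=cloud(a)
  m=(W[...,2]>165)&(W[...,0]>585)&(W[...,0]<735)&(W[...,1]>-110)&(W[...,1]<10)
  P=W[m]; print(n,len(P),np.polyfit(P[:,0]-580,P[:,2],1).round(4))
E
```

```text
10.0333 [ 468.13356435 -136.93426523  155.96221453] [-0.86792666  1.50116298  6.98426297]
q 3815 [8.400000e-03 1.791728e+02]
ref 3803 [8.000000e-04 1.791138e+02]
```

Emit:
send_rows(rows=[[-1, 0, 0, -0.0002, 0], [-1, 0, 0, -0.0002, 0], [-1, 0, 0, -0.0002, 0], [-1, 0, 0, -0.0002, 0], [-1, 0, 0, -0.0002, 0], [-1, 0, 0, -0.0002, 0], [-1, 0, 0, -0.0002, 0], [-1, 0, 0, -0.0002, 0]])

```text
clock: 10.7
eef_pos: [467.5, -137.9, 156.9]
tool_rot: [3.134, 0.079, 3.119]
force: [0.5, -0.1, 0.0]
width: -0.0
```

Contact is gone (force 0). I'll retreat straight up, then over towards the robot's open side.

Emit:
send_rows(rows=[[-1, 0, 0, -0.004, 0], [-1, 0, 0, -0.01, 0], [-1, 0, 0, -0.02, 0], [-1, 0, 0, -0.025, 0], [-1, 0, 0, -0.025, 0], [-1, 0, -0.01, -0.02, 0], [-1, 0, -0.015, -0.01, 0], [-1, 0, -0.015, 0, 0], [-1, 0, -0.01, 0, 0], [-1, 0, 0, 0, 0], [-1, 0, 0, 0, 0]])

```text
clock: 11.62
eef_pos: [452.3, -190.9, 275.9]
tool_rot: [3.134, 0.07, 3.118]
force: [0.3, -0.4, -0.1]
width: 0.2
```

```bash
python3 - <<'E'
from h import *
q=get_image("top");p=get_image("scene");s=read_state(); print(s["clock"],s["eef_pos"],s["force"])
W=cloud(q);m=(W[...,2]>165)&(W[...,0]>585)&(W[...,0]<735)&(W[...,1]>-110)&(W[...,1]<10)
P=W[m]; print(np.polyfit(P[:,0]-580,P[:,2],1).round(4))
cv2.imwrite("pics/s4.png",np.hstack([cv2.resize(a["image"],(400,300)) for a in (p,q)]))
for n,a in (("scene",p),("top",q)):
  for c in ["can","jack","cup","bearing","socket","lever_pad"]:
    b=recognise(a,c)[:1]; print(n,c,[np.round(x["box"]).tolist() for x in b])
E
```

```text
11.7167 [ 452.285293   -190.2752924   275.56845597] [ 0.6357409  -0.03173341 -0.05316894]
[1.000000e-03 1.790851e+02]
scene can [[305.0, 137.0, 340.0, 209.0]]
scene jack [[217.0, 227.0, 283.0, 305.0]]
scene cup [[157.0, 134.0, 189.0, 162.0]]
scene bearing [[254.0, 176.0, 288.0, 206.0]]
scene socket [[292.0, 230.0, 303.0, 254.0]]
scene lever_pad [[173.0, 112.0, 231.0, 155.0]]
top can [[206.0, 264.0, 240.0, 298.0]]
top jack [[214.0, 144.0, 258.0, 190.0]]
top cup [[362.0, 218.0, 398.0, 252.0]]
top bearing [[340.0, 200.0, 353.0, 274.0]]
top socket [[361.0, 222.0, 396.0, 252.0]]
top lever_pad [[343.0, 208.0, 356.0, 272.0]]
```

View pics/s4.png

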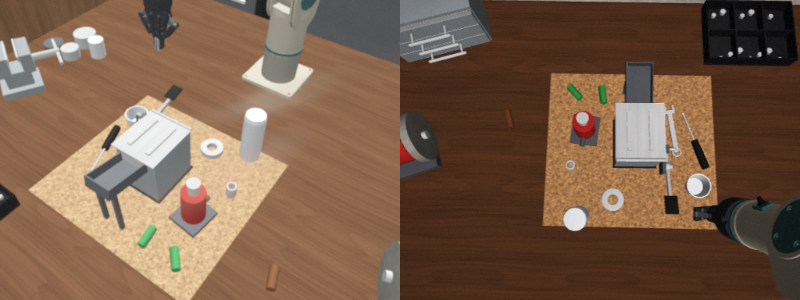

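The lid is shut at (155,138) left and (640,130) right, and its fitted slope matches the start. The chute is empty, the bystanders are in place and the arm is clear.

```bash
python3 -c "
from cell import *
print(finish_job())"
```

```text
the job is handed in; nothing more can be done
None
```

I pressed the lever pad down to its stop, and both pins rolled off the chute. I then eased the lever back up until the lid was shut, moved clear and handed the job in at about 11.7 s.

- **Lever and lid:** At the stop the fingertips pressed with about 28 N and the lid edge stood near z = 306 mm. On the way up the fingers stayed on the pad until the lid's far edge was about 1 mm from shut. After release its slope was back to the starting value (0.0010 against 0.0008).
- **Pins:** They had already left the chute when the lever was a little short of its stop. I still pressed on to the stop and held it for about half a second. Both cameras showed the chute empty before I let the lever up, but only one pin was directly visible inside the bin.
- **Bystanders:** None appeared to have moved in the last pictures. Two network results in the final top view were wrong: "bearing" landed on the lever and "socket" on the cup. I relied on the scene view and the picture itself for those two.
- **Approach:** My first approach stopped 13 mm to the right of the pad's middle. I corrected this before touching the pad.

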